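Feed jar caps single file through the feeder gate

ROBOT

A 6-joint arm with a two-finger parallel gripper is mounted at the origin on the work surface. World frame = base frame: x ahead of the robot, y to its left, z up, the work surface at z = 0. Lengths are in m, angles in rad, forces in N, time in s.
With the tool pointing down it reaches from about 0.275 to 0.825 m from the base axis. Payload 4.9 kg.
Tool frame: the origin (TCP) lies at the very end of the fingers, on their centre line; the grasp point (between the pads) lies 19 mm behind it; x points along the fingers, y is the direction in which the jaws open and shut, and the axes are right-handed (so a half turn about x gives the same grasp; the last joint's range is limited). The gripper opens to 85 mm and grips with 20 to 120 N. Pads are 22 mm wide; open, the fingers measure 114 mm over their backs; the gripper's body (76 mm by 85 mm) begins 54 mm behind the grasp point. The pads swing forward as they close: fully open they stand 13 mm farther back than shut.
Start: joints at [1.088, 0.326, -0.193, 1.052, 0, 1.437], TCP at [0.188, 0.517, 0.231] pointing down, gripper open.
Joint ranges: [-2.65, 2.65], [-0.97, 1.79], [-1.3, 1.35], [-1.93, 2.1], [-1.47, 1.37], [-3.14, 3.14]. Speed limits (rad/s): [2.57, 2.57, 3.14, 3.14, 3.14, 3.14].

INTERFACE

Orientations are given as a 3x3 rotation matrix whose columns are the frame's x, y, z axes.
In Python, from plant import readout, capture, camera_model, workorder, nets gives the robot as it stands.
- The arm moves only by the tool apply_moves, never from a script. Its arguments are lists of equal length, an entry for each row: "dp": the shift along the tool's x, y, z in cm, a list of three; "delta_rot": the turn, a rotation vector about the tool's x, y, z in degrees, a list of three. A call has 1 to 12 rows; each row is the pose to reach, as a shift and turn from the pose commanded when the call began, along the tool's axes at that moment; what a row does not reach only later rows make up. A row lasts 1/10 s, in which the tool goes at most 50 mm and 8.59 degrees, less where a joint would pass 70% of its speed; a pose out of reach is approached as far as the arm can. A call with a gripper value outside its range is refused whole. "fingers" is the gripper's target within -1 to 1 (shut at 1, half-way at 0, fully open at -1), set as the call begins (left out, the last holds). The fingers move at their own pace and stop on an object; "force" is the grip in N (left out, the last holds). Time passes only in rows, so rows that repeat a pose let the fingers close. It gives the time, the measured TCP pose, the force and the opening at its end, in the units of the state.
- readout.sense(): the state, without advancing time (a new reading comes with each control period).
- capture(name): name is "side" or "top" or "wrist"; returns the picture (400x640x3 uint8, blue, green, red); there is no depth.
- camera_model(name): a dict with "fx", "fy", "cx", "cy" (pixels), "R" (3x3) and "t" (3): a world point X has camera coordinates R X + t; the wrist camera has in their place "tool_from_camera" (4x4, takes a point from camera to tool coordinates, whose origin is the TCP and whose axes are the tool frame's). Camera axes: x right, y down, z forward; pixel columns grow to the right and rows downward; lengths in m; the calibration is good to about 2 mm. A picture is of the moment at which its call begins: read the wrist's pose just before it. camera_model takes no time and is no camera call.
- workorder.job_done(): hands the job in, once; it reports no verdict.
Trained networks look in the newest picture that a camera, given by its name, has taken for a name from the list of things; names that differ only in an ending like _2 or _b are one class to them, and where a whole thing is asked for, a point or a joint stands for the part that bears it (a point fixed in the world has none). Each returns a list of dicts, best first, with "confidence" (0 to 1); they miss things now and then, are a little off and sometimes report something else, mostly with a low value. They report only what shows in the picture. A call takes as long as a camera call. They do not tell look-alikes from the thing itself.
- nets.regions_of(query, camera): "pixels" (400x640 bool, what is visible of it).
- nets.mark_of(query, camera): "location" ([x, y, z] in m, in the coordinates of the camera as it stood for that picture, good to about 4 mm: a listed point, or the origin of a listed thing).
The state is a dict: "clock": time; "joint_pos": joint angles; "joint_velocities": joint speeds; "joint_efforts": joint torques, N m; "tool_pos": TCP position; "tool_rot": TCP orientation; "ft_force": force on the tool from outside, world axes, zero at the start; "ft_torque": the same for the moment, N m; "gripper_width": finger opening in m.
Only numpy, scipy, OpenCV 4.12 (cv2) and the standard library are available. Lean on these libraries where they do the work, as an engineer would, in place of code of your own. Each camera call takes 0.05 s, during which the arm holds its last target.

TASK

Slide the three loose black caps in the cap feeder's hopper through its narrow gate into the lane behind it, one at a time: each cap must be wholly through the gate before the next one enters it. Push them along the floor with the fingertips, never lifting or tipping a cap, and leave the jars and the bottle beside the feeder where they stand. Finish with all three caps lying flat in the lane, wholly past the gate.

Things in the scene. Friction and masses are not known exactly. Their poses are not given: they have to be found in the camera images.
- feeder: the cap feeder, a low open tray fixed to the bench: white floor, aluminium walls. Origin on the bench right under the middle of the gate; x axis is the feed direction (hopper at negative x, lane at positive x), y across, z up. The floor's top is 6 mm above the bench everywhere; walls are 6 mm thick, their tops 22 mm above the bench.
- gate (a point): middle of the gate, on the floor's top; axes as the feeder's. Two dark steel posts 8 mm thick along x (4 mm either side of this point), 30 mm tall, leave a gap of 60 mm (y = -30 to 30 mm).
- hopper (a point): point on the hopper's floor, 150 mm before the gate on the centre line; axes as the feeder's. The hopper is the wide open part, 190 mm wide inside (y = -95 to 95 mm), its back wall's inner face 285 mm before the gate; from 90 mm before the gate two straight slanting walls narrow it to the gate.
- lane_end (a point): closed far end of the lane, on its floor, 175 mm past the gate on the centre line; axes as the feeder's. The lane is 60 mm wide, straight, with room for three caps in a row; a cap pushed in may push those before it along. A grey block (60 mm long, 110 mm wide, 45 mm high) closes the end.
- cap0: black ribbed screw cap lying flat on the feeder's floor: a plain disc 48 mm in diameter, 18 mm high, about 20 g, with a slightly greyer round centre on its top; slides freely. Origin at the centre of its underside. The three caps are alike and their order does not matter.
- cap1: black ribbed screw cap lying flat on the feeder's floor: a plain disc 48 mm in diameter, 18 mm high, about 20 g, with a slightly greyer round centre on its top; slides freely. Origin at the centre of its underside. The three caps are alike and their order does not matter.
- cap2: black ribbed screw cap lying flat on the feeder's floor: a plain disc 48 mm in diameter, 18 mm high, about 20 g, with a slightly greyer round centre on its top; slides freely. Origin at the centre of its underside. The three caps are alike and their order does not matter.
- jar_open: black jar filled with pale mint cream, no lid, 52 mm in diameter, 42 mm high, standing on the bench beside the lane; not to be disturbed. Origin at the centre of its underside.
- jar_closed: black jar with its cap on and a round white label on top, 52 mm in diameter, 56 mm high, standing on the bench on the lane's other side; not to be disturbed. Origin at the centre of its underside.
- bottle: squat clear bottle with a white cap, 48 mm in diameter, 62 mm high, standing on the bench beyond the hopper's far side; not to be disturbed. Origin at the centre of its underside.
Mind the look-alikes: they are no part of the job. Leave any yellow look-alike of the cap0 alone.

How it is judged:
On the way, in this order (a step that is already met when the one before it is completed fails the run):
1. one cap lies in the lane wholly past the gate while the other two are still wholly in the hopper, before the gate ((((x of cap0 in the frame of feeder between 0.026 and 0.16 m and y of cap0 in the frame of feeder between -0.012 and 0.012 m and z of cap0 in the frame of feeder below 0.01 m and angle between cap0's own z axis and vertical below 0.1 rad) and x of each of cap1, cap2 in the frame of feeder below -0.026 m) or (x of each of cap0, cap2 in the frame of feeder below -0.026 m and (x of cap1 in the frame of feeder between 0.026 and 0.16 m and y of cap1 in the frame of feeder between -0.012 and 0.012 m and z of cap1 in the frame of feeder below 0.01 m and angle between cap1's own z axis and vertical below 0.1 rad)) or (x of each of cap0, cap1 in the frame of feeder below -0.026 m and (x of cap2 in the frame of feeder between 0.026 and 0.16 m and y of cap2 in the frame of feeder between -0.012 and 0.012 m and z of cap2 in the frame of feeder below 0.01 m and angle between cap2's own z axis and vertical below 0.1 rad)))), for 0.2 s.
2. two caps lie in the lane wholly past the gate while the third is still wholly in the hopper, before the gate ((((x of cap0 in the frame of feeder between 0.026 and 0.16 m and y of cap0 in the frame of feeder between -0.012 and 0.012 m and z of cap0 in the frame of feeder below 0.01 m and angle between cap0's own z axis and vertical below 0.1 rad) and (x of cap1 in the frame of feeder between 0.026 and 0.16 m and y of cap1 in the frame of feeder between -0.012 and 0.012 m and z of cap1 in the frame of feeder below 0.01 m and angle between cap1's own z axis and vertical below 0.1 rad) and x of cap2 in the frame of feeder below -0.026 m) or ((x of cap0 in the frame of feeder between 0.026 and 0.16 m and y of cap0 in the frame of feeder between -0.012 and 0.012 m and z of cap0 in the frame of feeder below 0.01 m and angle between cap0's own z axis and vertical below 0.1 rad) and x of cap1 in the frame of feeder below -0.026 m and (x of cap2 in the frame of feeder between 0.026 and 0.16 m and y of cap2 in the frame of feeder between -0.012 and 0.012 m and z of cap2 in the frame of feeder below 0.01 m and angle between cap2's own z axis and vertical below 0.1 rad)) or (x of cap0 in the frame of feeder below -0.026 m and (x of cap1 in the frame of feeder between 0.026 and 0.16 m and y of cap1 in the frame of feeder between -0.012 and 0.012 m and z of cap1 in the frame of feeder below 0.01 m and angle between cap1's own z axis and vertical below 0.1 rad) and (x of cap2 in the frame of feeder between 0.026 and 0.16 m and y of cap2 in the frame of feeder between -0.012 and 0.012 m and z of cap2 in the frame of feeder below 0.01 m and angle between cap2's own z axis and vertical below 0.1 rad)))), for 0.2 s.
3. all three caps lie in the lane, wholly past the gate (x of cap0 in the frame of feeder between 0.026 and 0.16 m and y of cap0 in the frame of feeder between -0.012 and 0.012 m and z of each of cap0, cap1, cap2 in the frame of feeder below 0.01 m and angle between each of cap0, cap1, cap2's own z axis and vertical below 0.1 rad and x of cap1 in the frame of feeder between 0.026 and 0.16 m and y of cap1 in the frame of feeder between -0.012 and 0.012 m and x of cap2 in the frame of feeder between 0.026 and 0.16 m and y of cap2 in the frame of feeder between -0.012 and 0.012 m), for 0.2 s.
At the end, for the whole second after the job is handed in: all three caps lie flat (within 0.1 rad) and at rest on the lane's floor, between the lane's walls, each centre at least 26 mm past the middle of the gate (all of step 3 and linear speed of each of cap0, cap1, cap2 below 0.02 m/s); the robot touches nothing.
It fails at once if a cap is lifted (its underside more than 8 mm above the feeder's floor) or tipped by more than 0.35 rad (z of any of cap0, cap1, cap2 in the frame of feeder above 0.014 m or angle between any of cap0, cap1, cap2's own z axis and vertical above 0.35 rad).
It fails at once if a jar or the bottle is moved by more than 10 mm or tipped (distance of any of jar_open, jar_closed, bottle from where it was at the start of the episode above 0.01 m or angle between any of jar_open, jar_closed, bottle's own z axis and vertical above 0.3 rad).
It also fails if it takes over 61 s, if anything falls off the work surface, if the arm or the gripper's body presses on something with over 40 N, if the wrist force passes 120 N, or if a joint passes its speed limit or range.

## Working session

There is one attempt and no reset: what is moved stays moved. The work goes in short steps, Python scripts to look and compute and a tool call to move; the robot and the scene stay as the last step left them, time stands still between calls to the robot, and variables do not carry over. Pictures are saved under pics/ and viewed, and the job is handed in when it is done.

Besides the shell and the picture viewer there is one more tool, called after "Request:" by a JSON object that holds its "method" and its "body". apply_moves: Moves the arm, as the interface text tells. Its arguments: {"type":"object","properties":{"dp":{"type":"array","items":{"type":"array","items":{"type":"number"}}},"delta_rot":{"type":"array","items":{"type":"array","items":{"type":"number"}}},"fingers":{"type":"number"},"force":{"type":"number"}},"required":["dp","delta_rot"]}

```bash
mkdir -p pics
cat > h.py <<'E'
import numpy as np, cv2
from plant import readout, capture, camera_model, workorder, nets
def cam(n):
    m=camera_model(n)
    if 'R' in m: return m,np.array(m['R']),np.array(m['t'])
    s=readout.sense(); T=np.eye(4);T[:3,:3]=s['tool_rot'];T[:3,3]=s['tool_pos']
    W=np.linalg.inv(T@np.array(m['tool_from_camera']))
    return m,W[:3,:3],W[:3,3]
def ray(n,u,v,z,c=None):
    m,R,t=c or cam(n)
    d=R.T@np.array([(u-m['cx'])/m['fx'],(v-m['cy'])/m['fy'],1]); o=-R.T@t
    return o+d*(z-o[2])/d[2]
def proj(c,X):
    m,R,t=c; p=R@np.array(X)+t
    return m['fx']*p[0]/p[2]+m['cx'],m['fy']*p[1]/p[2]+m['cy']
def toW(c,p): return c[1].T@(np.array(p)-c[2])
E
python3 - <<'E'
from h import *
s=readout.sense(); print(s['clock'],s['tool_pos'],np.round(s['tool_rot'],3),s['gripper_width'])
for n in ['top','side']:
    c=cam(n); cv2.imwrite(f'pics/{n}0.png',capture(n))
    print(n,'campos',-c[1].T@c[2])
    for q in ['gate','hopper','lane_end','cap0','jar_open','jar_closed','bottle']:
        r=nets.mark_of(q,n)
        for d in r: print(q,round(d['confidence'],2),np.round(toW(c,d['location']),4),np.round(proj(c,toW(c,d['location']))))
print(readout.sense()['clock'])
E
```

```text
0.0 [0.18768071 0.51638851 0.23050265] [[-0.001  0.342  0.94 ]
 [-0.001  0.94  -0.342]
 [-1.    -0.002 -0.   ]] 0.085330740766919
top campos [ 0.48327111 -0.03163282  0.67527055]
gate 0.68 [ 0.5353 -0.1291  0.0035] [369. 194.]
hopper 0.73 [0.547  0.0202 0.0036] [285. 186.]
hopper 0.63 [ 0.6955 -0.0198 -0.0015] [310. 105.]
lane_end 0.77 [ 0.5207 -0.3058  0.003 ] [469. 205.]
cap0 0.91 [ 0.5084 -0.0248  0.0017] [310. 208.]
cap0 0.75 [ 0.5794 -0.0219  0.0046] [309. 168.]
cap0 0.71 [ 0.3816 -0.0219  0.0013] [307. 281.]
cap0 0.7 [0.5634 0.0758 0.0045] [254. 176.]
jar_open 0.97 [ 0.6184 -0.2221 -0.0016] [421. 150.]
jar_closed 0.86 [ 0.4201 -0.1768 -0.002 ] [395. 260.]
bottle 0.65 [ 6.948e-01 -2.120e-02 -4.000e-04] [310. 106.]
side campos [ 0.33972306 -0.5074866   0.47513439]
gate 0.86 [ 0.542  -0.1348  0.0033] [335. 260.]
hopper 0.56 [0.5422 0.0194 0.0032] [298. 202.]
lane_end 0.58 [ 0.5229 -0.3091  0.0045] [383. 363.]
cap0 0.94 [ 0.5814 -0.0211  0.0028] [327. 210.]
cap0 0.91 [0.5684 0.0752 0.0037] [300. 181.]
cap0 0.72 [ 0.3827 -0.0225  0.    ] [216. 243.]
cap0 0.63 [ 0.51   -0.0276  0.0078] [291. 221.]
jar_open 0.98 [ 0.6185 -0.2313 -0.0022] [411. 293.]
jar_closed 0.76 [ 0.4196 -0.1786 -0.0011] [269. 311.]
bottle 0.66 [ 6.96e-01 -1.47e-02 -6.00e-04] [381. 193.]
0.8
```

View pics/top0.png

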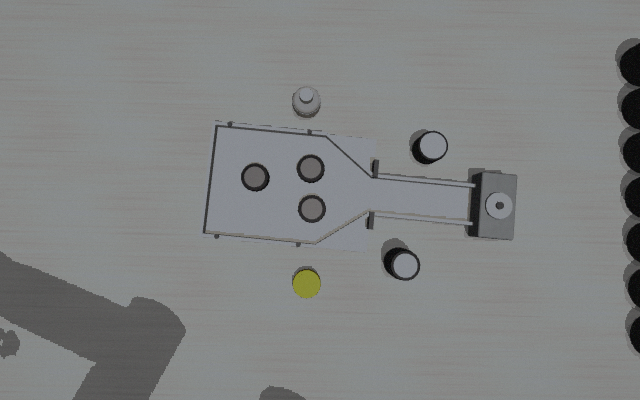

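View pics/side0.png

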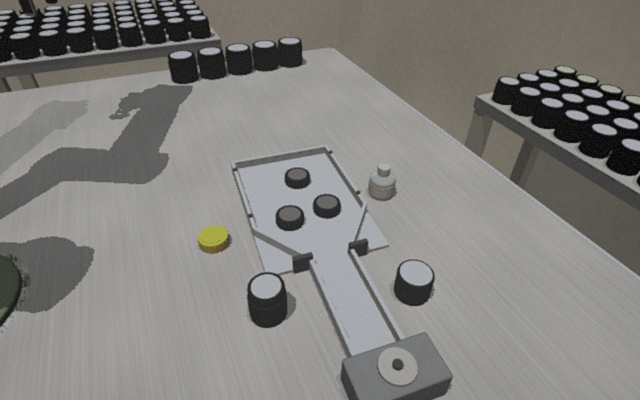

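Run:
```python
from h import *
im=cv2.imread('pics/top0.png')
c=cam('top')
g=np.array([0.5380,-0.1310]);th=np.radians(-94.)
ex=np.array([np.cos(th),np.sin(th)]);ey=np.array([-ex[1],ex[0]])
S=2.4;x0,y0=195,100
z=cv2.resize(im[y0:y0+160,x0:x0+330],None,fx=S,fy=S,interpolation=cv2.INTER_CUBIC)
def P(x,y,zz):
    u,v=proj(c,np.r_[g+ex*x/1000+ey*y/1000,zz/1000]); return int(round((u+.5-x0)*S)),int(round((v+.5-y0)*S))
def line(pts,zz,col):
    cv2.polylines(z,[np.array([P(a,b,zz) for a,b in pts])],False,col,1)
for s in(1,-1):
    line([(175,30*s),(4,30*s)],22,(0,0,255))
    line([(-4,30*s),(-90,95*s),(-285,95*s),(-285,0)],22,(0,0,255))
    line([(4,30*s),(-4,30*s)],30,(0,255,0))
line([(175,-55),(175,55)],45,(255,0,0))
cv2.imwrite('pics/fit0.png',z)
```

```text
(no output)
```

View pics/fit0.png

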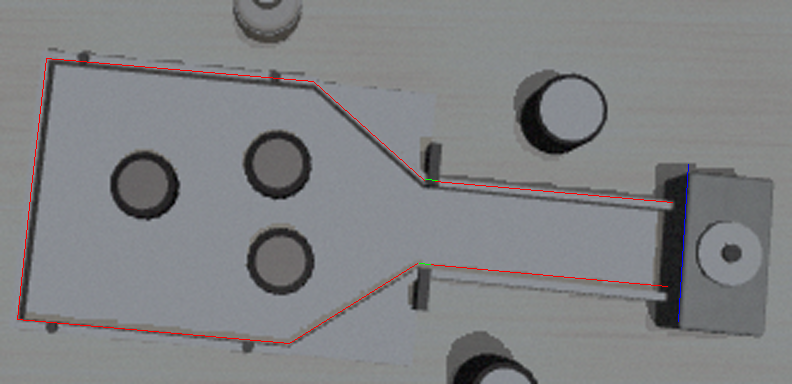

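```bash
cat > ov.py <<'E'
from h import *
def ov(im,c,g,deg,S,box,out):
    g=np.array(g);th=np.radians(deg)
    ex=np.array([np.cos(th),np.sin(th)]);ey=np.array([-ex[1],ex[0]])
    x0,y0,w,h=box
    z=cv2.resize(im[y0:y0+h,x0:x0+w],None,fx=S,fy=S,interpolation=cv2.INTER_CUBIC)
    def P(x,y,zz):
        u,v=proj(c,np.r_[g+ex*x/1000+ey*y/1000,zz/1000]); return int(round((u+.5-x0)*S)),int(round((v+.5-y0)*S))
    def line(pts,zz,col):
        cv2.polylines(z,[np.array([P(a,b,zz) for a,b in pts])],False,col,1)
    for s in(1,-1):
        line([(175,30*s),(4,30*s)],22,(0,0,255))
        line([(175,36*s),(4,36*s)],22,(0,0,255))
        line([(-4,30*s),(-90,95*s),(-285,95*s),(-285,0)],22,(0,0,255))
        line([(4,30*s),(-4,30*s),(-4,45*s),(4,45*s),(4,30*s)],30,(0,255,0))
    line([(175,-55),(175,55),(235,55),(235,-55),(175,-55)],45,(255,0,0))
    cv2.imwrite(out,z)
E
python3 - <<'E'
from ov import *
im=cv2.imread('pics/top0.png');c=cam('top')
ov(im,c,[0.5358,-0.1315],-94.2,4,(335,150,190,100),'pics/f1.png')
ov(im,c,[0.5358,-0.1315],-94.2,4,(195,115,160,140),'pics/f2.png')
E
```

```text
(no output)
```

View pics/f1.png

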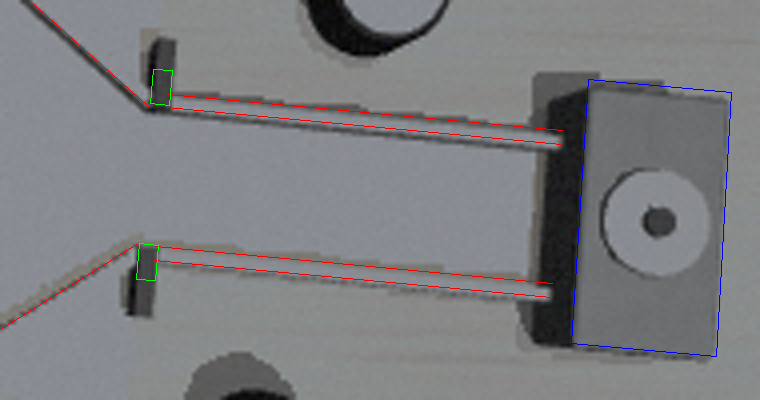

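View pics/f2.png

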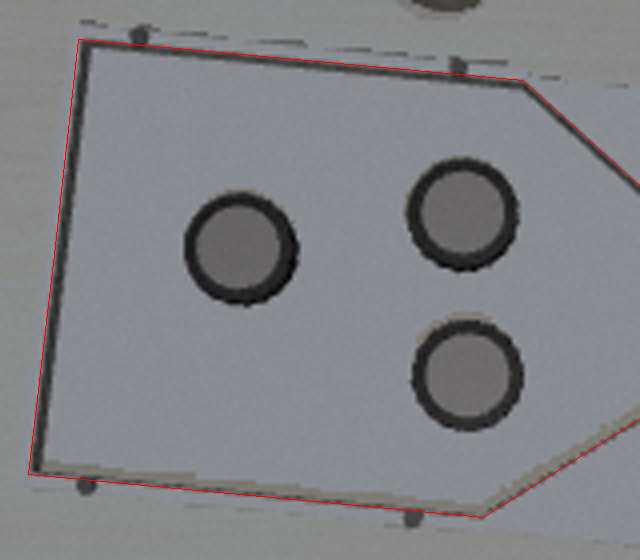

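```bash
cat > f.py <<'E'
from h import *
G=np.array([0.5352,-0.1315]);TH=-94.3
t=np.radians(TH);ex=np.array([np.cos(t),np.sin(t)]);ey=np.array([-ex[1],ex[0]])
def F(w): d=np.array(w[:2])-G; return np.round(1000*np.array([d@ex,d@ey]),1)
def Wd(x,y,z): return np.r_[G+ex*x/1000+ey*y/1000,z/1000]
def plan(wps):
    "wps: (x,y,z mm feeder, yaw deg of tool z rel. to feed). prints rel dp cm, rot about tool x deg"
    s=readout.sense();R=np.array(s['tool_rot']);p=np.array(s['tool_pos'])
    a=np.degrees(np.arctan2(R[1,2],R[0,2]))
    print('now',s['clock'],F(p),'z',round(1000*p[2],1),'yaw',round(a-TH,1),'w',s['gripper_width'],'f',np.round(s['ft_force'],1))
    for w in wps:
        d=R.T@(Wd(*w[:3])-p)*100
        print(w,'dp',np.round(d,2),'rot',round((a-TH-w[3]+180)%360-180,1), 'tilt',np.round(np.degrees(R[2,1:]),1))
E
python3 - <<'E'
from f import *
c=cam('top')
for n,u,v in [('A',310,168),('B',311.5,208.25),('C',254,176.3),('bottle',306,95)]:
    w=ray('top',u,v,.024,c);print(n,w,F(w))
plan([(-150,40,60,0),(-147,40,60,-20)])
E
```

```text
A [ 0.57741684 -0.02327812  0.024     ] [-111.1   34. ]
B [ 0.50799081 -0.02725998  0.024     ] [-101.9  -34.9]
C [0.5611004  0.07289359 0.024     ] [-205.8   10.5]
bottle [ 0.70601881 -0.01366071  0.024     ] [-130.3  161.5]
now 0.8 [-620.5 -394.9] z 231.3 yaw 74.3 w 0.08555435012265947 f [ 0.8 -0.4 -0.6]
(-150, 40, 60, 0) dp [ 17.13 -33.54  54.59] rot 74.3 tilt [ 0. -0.]
(-147, 40, 60, -20) dp [ 17.13 -33.83  54.67] rot 94.3 tilt [ 0. -0.]
```

Request:
{"method": "apply_moves", "body": {"dp": [[13,-33.8,54.0],[13,-33.8,54.0],[13,-33.8,54.0],[13,-33.8,54.0],[13,-33.8,54.0],[13,-33.8,54.0],[13,-33.8,54.0],[13,-33.8,54.0],[13,-33.8,54.0],[13,-33.8,54.0],[13,-33.8,54.0],[13,-33.8,54.0]], "delta_rot": [[97,0,0],[97,0,0],[97,0,0],[97,0,0],[97,0,0],[97,0,0],[97,0,0],[97,0,0],[97,0,0],[97,0,0],[97,0,0],[97,0,0]], "fingers": 0.58}}

```text
clock: 2.0
tool_pos: [0.5509, 0.0516, 0.1111]
tool_rot: [[0.001, 0.889, -0.457], [0.0, -0.457, -0.889], [-1.0, 0.0, -0.0]]
ft_force: [1.2, 0.5, 0.1]
gripper_width: 0.0179
```

Run:
```python
from f import *
plan([(-151,50.7,60,-22.8),(-151,50.7,11,-22.8)])
```

```text
now 2.0 [-183.8    1.9] z 111.1 yaw -22.9 w 0.01793124392356918 f [1.2 0.5 0.1]
(-151, 50.7, 60, -22.8) dp [5.11 5.77 1.12] rot -0.1 tilt [ 0. -0.]
(-151, 50.7, 11, -22.8) dp [10.01  5.77  1.12] rot -0.1 tilt [ 0. -0.]
```

Request:
{"method": "apply_moves", "body": {"dp": [[3,5.8,1.1],[6,5.8,1.1],[7,5.8,1.1],[7,5.8,1.1],[7,5.8,1.1]], "delta_rot": [[0,0,0],[0,0,0],[0,0,0],[0,0,0],[0,0,0]]}}

```text
clock: 2.5
tool_pos: [0.5957, 0.0182, 0.042]
tool_rot: [[-0.001, 0.892, -0.453], [0.0, -0.453, -0.892], [-1.0, -0.001, 0.0]]
ft_force: [-0.0, 0.2, -0.1]
gripper_width: 0.018
```

Run:
```python
from f import *
plan([(-151,50.7,11,-22.8)])
from ov import ov
for n,b,S in(('top',(195,100,210,150),3.5),('side',(200,130,240,180),3)):
    im=capture(n);c=cam(n);ov(im,c,G,TH,S,b,f'pics/{n}1.png')
```

```text
now 2.5 [-153.8   49.1] z 42.0 yaw -22.6 w 0.017954060758602654 f [-0.   0.2 -0.1]
(-151, 50.7, 11, -22.8) dp [3.1  0.26 0.2 ] rot 0.2 tilt [-0.  0.]
```

View pics/top1.png

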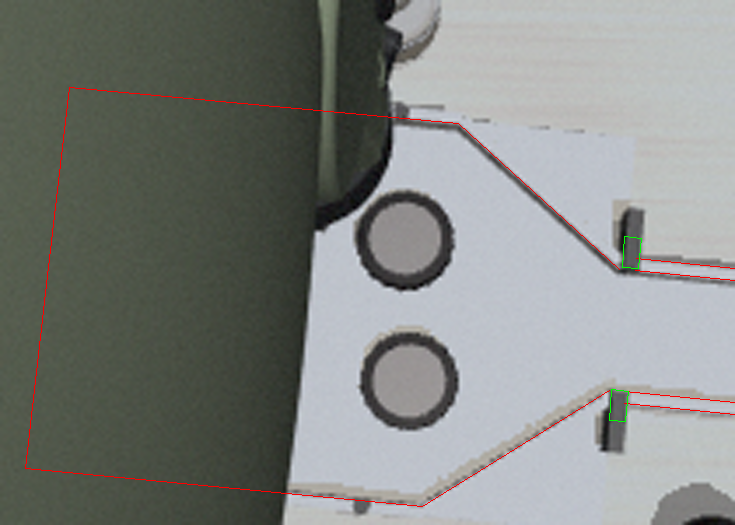

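View pics/side1.png

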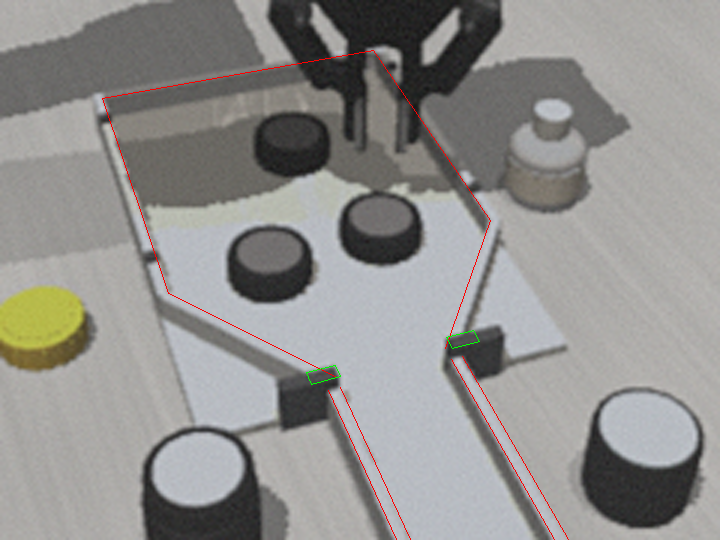

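Request:
{"method": "apply_moves", "body": {"dp": [[1,0.1,0],[2,0.2,0],[3,0.2,0],[3,0.2,0],[3,0.2,0]], "delta_rot": [[0,0,0],[0,0,0],[0,0,0],[0,0,0],[0,0,0]]}}

```text
clock: 3.1
tool_pos: [0.5976, 0.0165, 0.0107]
tool_rot: [[-0.001, 0.891, -0.454], [0.0, -0.454, -0.891], [-1.0, -0.001, 0.0]]
ft_force: [0.5, 0.3, 0.5]
gripper_width: 0.0179
```

```bash
cat > sv.py <<'E'
from f import *
import sys
from ov import ov
def tip(out,box=(200,110,260,200),S=3):
    s=readout.sense();R=np.array(s['tool_rot']);p=np.array(s['tool_pos'])
    w=s['gripper_width']
    im=capture('side');c=cam('side');ov(im,c,G,TH,S,box,out)
    z=cv2.imread(out)
    def Q(y,zz,h=0):
        u,v=proj(c,p+R@np.array([-h,y,zz])); return [int((u+.5-box[0])*S),int((v+.5-box[1])*S)]
    for sg in(1,-1):
        cv2.polylines(z,[np.array([Q(sg*w/2,.011),Q(sg*w/2,-.011),Q(sg*(w/2+.0145),-.011),Q(sg*(w/2+.0145),.011)])],True,(255,255,0),1)
    cv2.imwrite(out,z)
E
python3 - <<'E'
from sv import *
plan([])
tip('pics/side2.png')
c=cam('wrist');cv2.imwrite('pics/w2.png',capture('wrist'))
E
```

```text
now 3.1 [-152.3   51.1] z 10.7 yaw -22.7 w 0.017905830638224172 f [0.5 0.3 0.5]
```

View pics/side2.png

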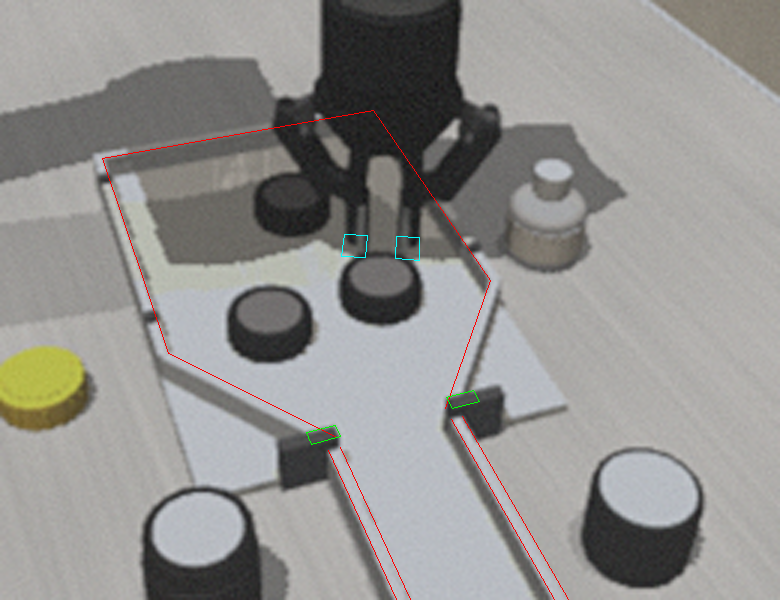

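View pics/w2.png

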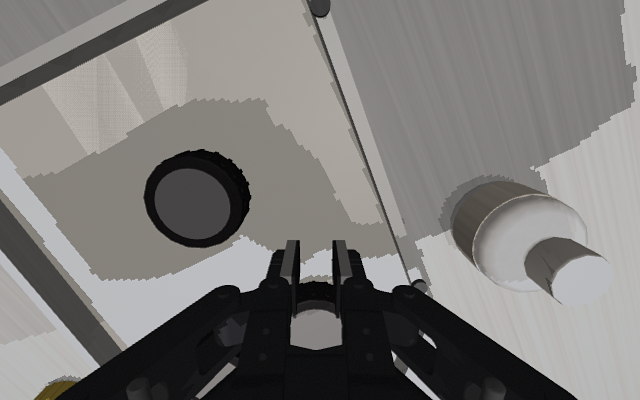

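Request:
{"method": "apply_moves", "body": {"dp": [[0,0,0.5],[0,0,1.1],[0,0,1.8],[0,0,2.5],[0,0,3.2],[0,0,3.9],[0,0,4.6],[0,0,5.2],[0,0,5.7],[0,0,6.0],[0,0,6.0]], "delta_rot": [[0,0,0],[0,0,0],[0,0,0],[0,0,0],[0,0,0],[0,0,0],[0,0,0],[0,0,0],[0,0,0],[0,0,0],[0,0,0]]}}

```text
clock: 4.3
tool_pos: [0.5707, -0.0374, 0.0113]
tool_rot: [[-0.0, 0.891, -0.454], [-0.0, -0.454, -0.891], [-1.0, -0.0, 0.0]]
ft_force: [-0.3, 0.3, 0.2]
gripper_width: 0.0176
```

Run:
```python
from sv import *
plan([(-30-33.2*np.cos(np.radians(22.7)),33.2*np.sin(np.radians(22.7)),11,-22.7),(-60,0,11,0)])
tip('pics/side3.png')
```

```text
now 4.3 [-96.5  28.4] z 11.3 yaw -22.7 w 0.01763868608303355 f [-0.3  0.3  0.2]
(np.float64(-60.62826456994738), np.float64(12.81208060516738), 11, -22.7) dp [ 0.03 -0.05  3.91] rot -0.0 tilt [-0.  0.]
(-60, 0, 11, 0) dp [ 0.03 -1.21  4.46] rot -22.7 tilt [-0.  0.]
```

View pics/side3.png

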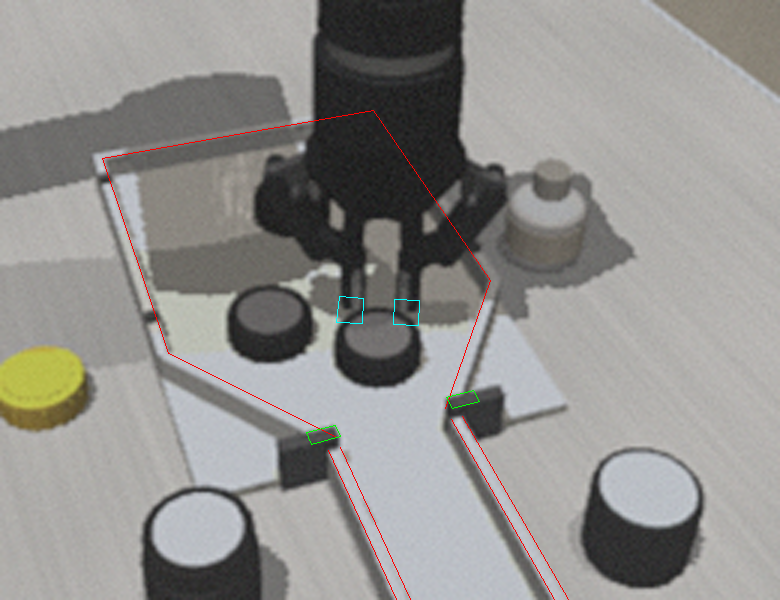

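Request:
{"method": "apply_moves", "body": {"dp": [[0,0,0.6],[0,0,1.3],[0,0,2.0],[0,0,2.7],[0,0,3.3],[0,-0.05,3.8],[0,-0.05,3.9],[0,-0.5,3.9],[0,-0.9,4.0],[0,-1.3,4.15],[0,-1.3,4.15]], "delta_rot": [[0,0,0],[0,0,0],[0,0,0],[0,0,0],[0,0,0],[0,0,0],[0,0,0],[-7.7,0,0],[-15.2,0,0],[-22.7,0,0],[-22.7,0,0]]}}

```text
clock: 5.45
tool_pos: [0.5399, -0.0679, 0.0112]
tool_rot: [[-0.001, 0.997, -0.075], [0.0, -0.075, -0.997], [-1.0, -0.001, -0.0]]
ft_force: [0.1, 0.5, -0.6]
gripper_width: 0.0181
```

Run:
```python
from sv import *
plan([(-33,0,11,0),(-10,0,11,0),(15,0,11,0)])
tip('pics/side4.png')
```

```text
now 5.45 [-63.8  -0.1] z 11.2 yaw 0.0 w 0.01805844143568533 f [ 0.1  0.5 -0.6]
(-33, 0, 11, 0) dp [0.02 0.01 3.08] rot 0.0 tilt [-0. -0.]
(-10, 0, 11, 0) dp [0.02 0.01 5.38] rot 0.0 tilt [-0. -0.]
(15, 0, 11, 0) dp [0.02 0.01 7.88] rot 0.0 tilt [-0. -0.]
```

View pics/side4.png

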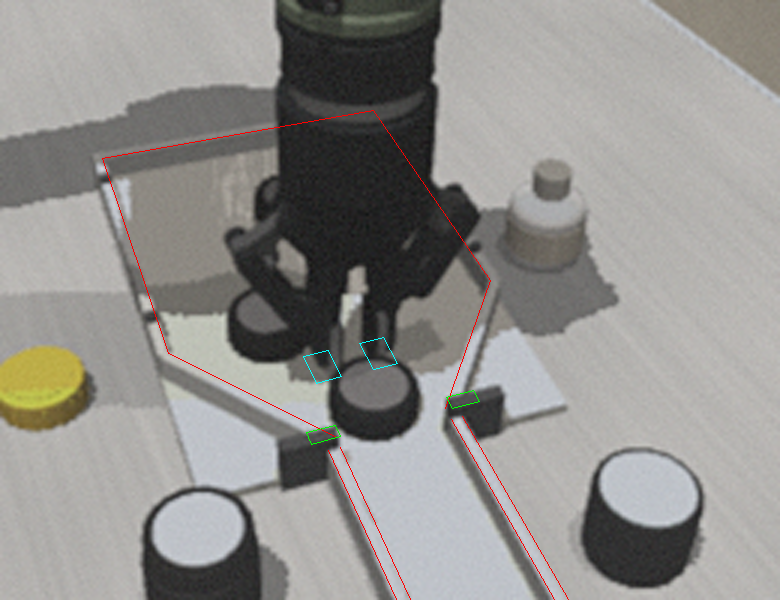

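Run:
```python
from sv import *
for n in('side','top'):
    capture(n);c=cam(n)
    for d in nets.mark_of('cap0',n): w=toW(c,d['location']); print(n,round(d['confidence'],2),F(w),w[2])
c=cam('side')
for x,y in((-30,0),(-28,4),(-26,0)):
    u,v=proj(c,Wd(x,y,24)); print((u+.5-200)*3,(v+.5-110)*3)
```

```text
side 0.74 [-102.6  -34.8] 0.005770409974286707
side 0.64 [-208.7   14.9] 0.006149694618282658
side 0.63 [-150.    -1.3] 0.002222308720896735
side 0.62 [-32.9   3.1] 0.0035144665475424102
side 0.6 [ -97.8 -158.9] 0.001846445685728323
top 0.69 [-207.    12.5] 0.0043960255376257655
372.73960220476744 384.6364360062644
381.24717117716295 385.4492433980358
375.4089462863698 389.80919692434287
```

Request:
{"method": "apply_moves", "body": {"dp": [[0,0,0.6],[0,0,1.3],[0,0,2.0],[0,0,2.7],[0,0,3.4],[0,0,4.1],[0,0,4.8],[0,0,5.5],[0,0,6.2],[0,0,6.9],[0,0,7.4],[0,0,7.7]], "delta_rot": [[0,0,0],[0,0,0],[0,0,0],[0,0,0],[0,0,0],[0,0,0],[0,0,0],[0,0,0],[0,0,0],[0,0,0],[0,0,0],[0,0,0]]}}

```text
clock: 6.9
tool_pos: [0.5347, -0.1454, 0.0113]
tool_rot: [[0.0, 0.997, -0.075], [-0.0, -0.075, -0.997], [-1.0, 0.0, 0.0]]
ft_force: [0.6, 0.2, 0.2]
gripper_width: 0.018
```

Run:
```python
from sv import *
plan([(0,0,11,0)])
tip('pics/side5.png',box=(200,150,260,200))
c=cam('side')
for d in nets.mark_of('cap0','side'): w=toW(c,d['location']); print(round(d['confidence'],2),F(w),w[2])
```

```text
now 6.9 [13.9  0.6] z 11.3 yaw -0.0 w 0.01796095282525514 f [0.6 0.2 0.2]
(0, 0, 11, 0) dp [ 0.03 -0.06 -1.39] rot -0.0 tilt [0. 0.]
0.97 [ -97.7 -161. ] 0.0024416180020141514
0.92 [-206.6   13.3] 0.007569919081611687
0.9 [45.1  2. ] 0.0038463114730253045
0.85 [-103.8  -36.3] 0.006016604736805916
```

View pics/side5.png

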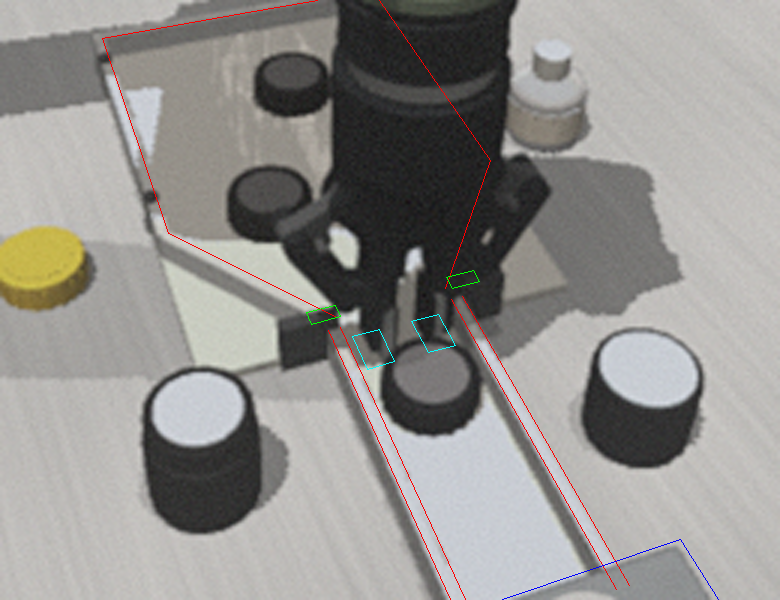

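Request:
{"method": "apply_moves", "body": {"dp": [[0,0,-0.5],[-1.5,0,-1.5],[-5,0,-1.5],[-5,-1.8,-5],[-5,-3.6,-10],[-5,-5.4,-14],[-5,-5.45,-15.5],[-5,-5.45,-15.5],[-3,-5.45,-15.5],[-1.5,-5.45,-15.5],[-1.5,-5.45,-15.5]], "delta_rot": [[0,0,0],[0,0,0],[0,0,0],[-7,0,0],[-14,0,0],[-21,0,0],[-26,0,0],[-26,0,0],[-26,0,0],[-26,0,0],[-26,0,0]]}}

```text
clock: 8.1
tool_pos: [0.4908, 0.0135, 0.0249]
tool_rot: [[-0.003, 0.93, 0.368], [0.0, 0.368, -0.93], [-1.0, -0.003, -0.001]]
ft_force: [-0.5, 1.0, -0.8]
gripper_width: 0.0176
```

Run:
```python
from sv import *
plan([(-140.7,-53.8,11,25.9)])
tip('pics/side6.png')
c=cam('side')
for d in nets.mark_of('cap0','side'): w=toW(c,d['location']); print(round(d['confidence'],2),F(w),w[2])
cv2.imwrite('pics/top6.png',capture('top'))
```

```text
now 8.1 [-141.2  -55.1] z 24.9 yaw 25.9 w 0.01759379635066744 f [-0.5  1.  -0.8]
(-140.7, -53.8, 11, 25.9) dp [1.39 0.1  0.11] rot 0.0 tilt [-0.2 -0.1]
0.9 [-101.1  -36.2] 0.00462649300918538
0.87 [-208.5   17. ] 0.0075877406624449036
0.84 [45.  3.] 0.003906821450284589
0.66 [ -95.9 -161.6] -0.001311888092625568
```

View pics/side6.png

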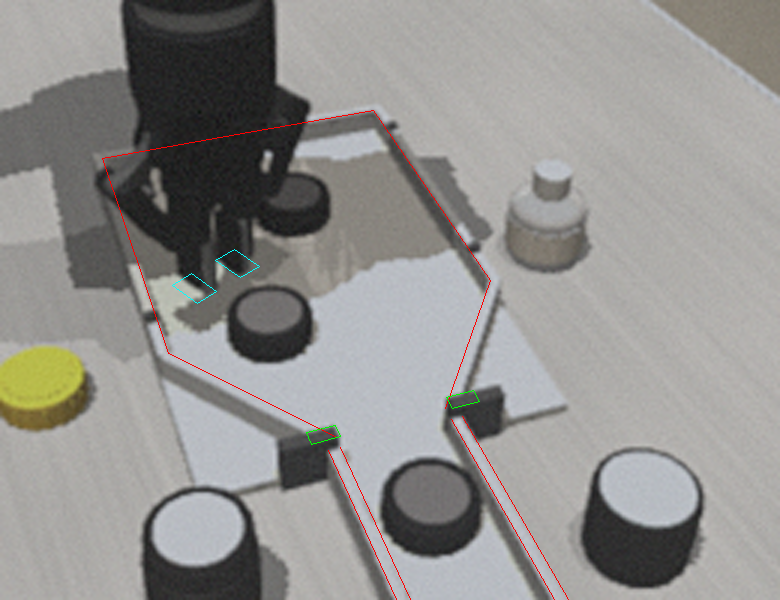

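View pics/top6.png

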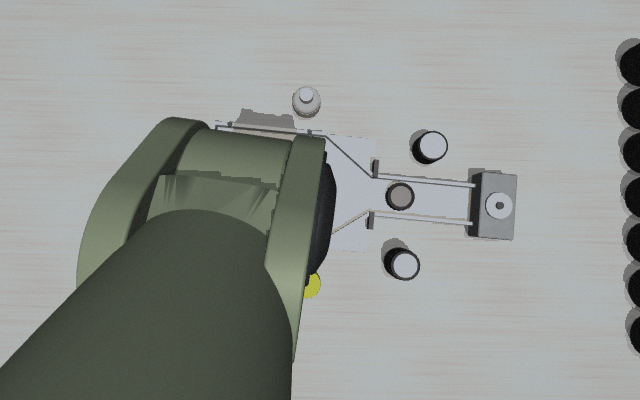

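Request:
{"method": "apply_moves", "body": {"dp": [[0.8,0.1,0.1],[1.4,0.1,0.1],[1.4,0.1,0.2],[1.4,0.1,0.7],[1.4,0.1,1.3],[1.4,0.1,2.0],[1.4,0.1,2.7],[1.4,0.1,3.4],[1.4,0.1,4.1],[1.4,0.1,4.7],[1.4,0.1,5.1],[1.4,0.1,5.1]], "delta_rot": [[0,0,0],[0,0,0],[0,0,0],[0,0,0],[0,0,0],[0,0,0],[0,0,0],[0,0,0],[0,0,0],[0,0,0],[0,0,0],[0,0,0]]}}

```text
clock: 9.45
tool_pos: [0.5121, -0.0338, 0.0123]
tool_rot: [[0.0, 0.929, 0.369], [-0.0, 0.369, -0.929], [-1.0, 0.0, 0.0]]
ft_force: [0.2, 1.0, 0.3]
gripper_width: 0.0181
```

Run:
```python
from sv import *
plan([(-59.9,-14.5,11,25.9),(-61.7,-9.7,11,17),(-62.8,-4.9,11,8.5),(-63.2,0,11,0)])
tip('pics/side7.png')
c=cam('side')
for d in nets.mark_of('cap0','side'): w=toW(c,d['location']); print(round(d['confidence'],2),F(w),w[2])
```

```text
now 9.45 [-95.6 -30.3] z 12.3 yaw 26.0 w 0.01813826275996868 f [0.2 1.  0.3]
(-59.9, -14.5, 11, 25.9) dp [ 0.13 -0.14  3.91] rot 0.1 tilt [0. 0.]
(-61.7, -9.7, 11, 17) dp [0.13 0.37 3.96] rot 9.0 tilt [0. 0.]
(-62.8, -4.9, 11, 8.5) dp [0.13 0.85 4.07] rot 17.5 tilt [0. 0.]
(-63.2, 0, 11, 0) dp [0.13 1.31 4.25] rot 26.0 tilt [0. 0.]
0.98 [-66.5 -11.8] 0.0058785488766070655
0.79 [ -95.7 -160.7] 0.002265727158556325
0.62 [43.9  4.8] 0.0010461742086762963
```

View pics/side7.png

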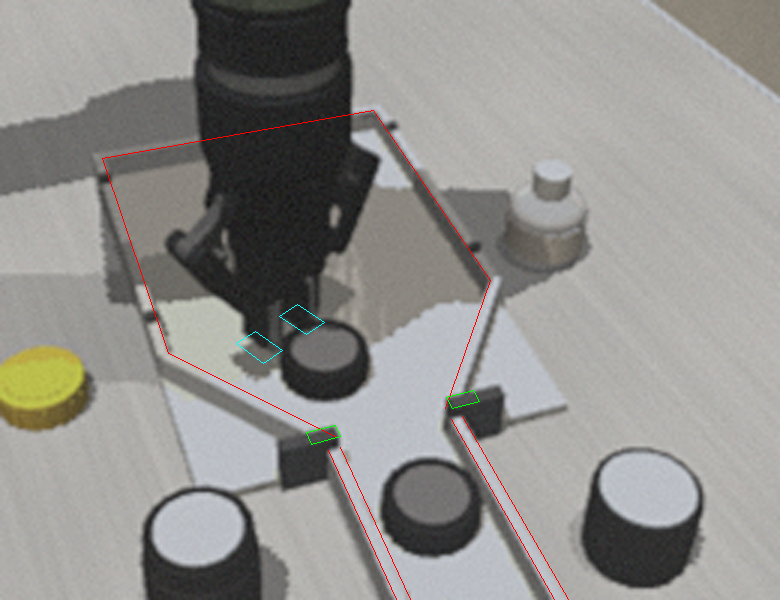

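Request:
{"method": "apply_moves", "body": {"dp": [[0.1,0,0.5],[0.1,0,1.2],[0.1,0,1.9],[0.1,0,2.6],[0.1,-0.05,3.3],[0.1,-0.1,3.8],[0.1,-0.1,3.9],[0.1,0.35,3.95],[0.1,0.85,4.05],[0.1,1.3,4.25],[0.1,1.3,4.25]], "delta_rot": [[0,0,0],[0,0,0],[0,0,0],[0,0,0],[0,0,0],[0,0,0],[0,0,0],[8.5,0,0],[17,0,0],[25.5,0,0],[26,0,0]]}}

```text
clock: 10.65
tool_pos: [0.5402, -0.068, 0.0114]
tool_rot: [[0.001, 0.997, -0.075], [-0.0, -0.075, -0.997], [-1.0, 0.001, 0.0]]
ft_force: [-0.1, 0.1, 0.4]
gripper_width: 0.0178
```

Run:
```python
from sv import *
plan([(13,0,11,0)])
tip('pics/side8.png')
c=cam('side')
for d in nets.mark_of('cap0','side'): w=toW(c,d['location']); print(round(d['confidence'],2),F(w),w[2])
```

```text
now 10.65 [-63.7   0.2] z 11.4 yaw 0.0 w 0.0178432866124139 f [-0.1  0.1  0.4]
(13, 0, 11, 0) dp [ 0.04 -0.03  7.67] rot 0.0 tilt [0. 0.]
0.94 [ -94.9 -160.7] -0.0016464019849929963
0.72 [-30.1   2. ] 0.006822980153336892
0.62 [43.5  3.6] 0.0021499448188917964
0.51 [-206.5   15.4] 0.004759782428912847
```

View pics/side8.png

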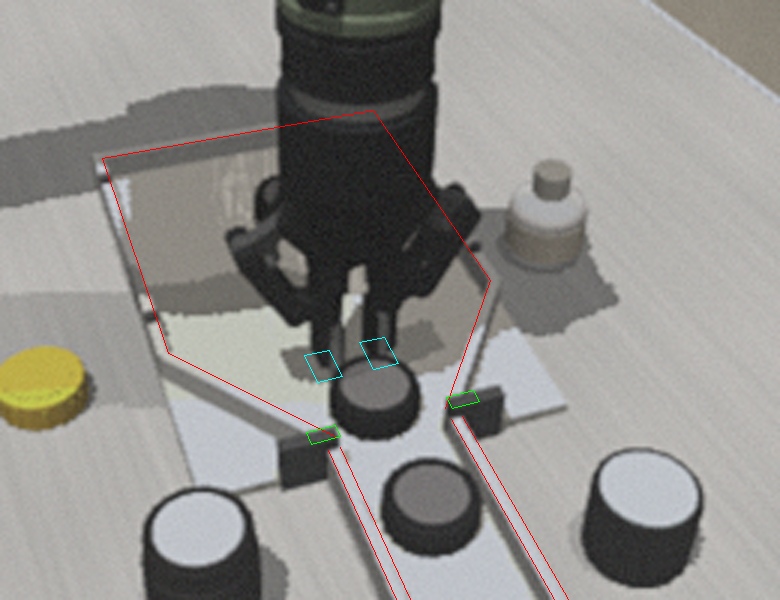

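Request:
{"method": "apply_moves", "body": {"dp": [[0,0,0.6],[0,0,1.3],[0,0,2.0],[0,0,2.7],[0,0,3.4],[0,0,4.1],[0,0,4.8],[0,0,5.5],[0,0,6.2],[0,0,6.9],[0,0,7.4],[0,0,7.6]], "delta_rot": [[0,0,0],[0,0,0],[0,0,0],[0,0,0],[0,0,0],[0,0,0],[0,0,0],[0,0,0],[0,0,0],[0,0,0],[0,0,0],[0,0,0]]}}

```text
clock: 11.95
tool_pos: [0.5339, -0.1443, 0.0113]
tool_rot: [[0.0, 0.997, -0.075], [-0.0, -0.075, -0.997], [-1.0, 0.0, 0.0]]
ft_force: [0.7, 0.7, 0.6]
gripper_width: 0.0181
```

Run:
```python
from sv import *
plan([(0,0,11,0)])
tip('pics/side9.png',box=(200,150,260,200))
c=cam('side')
for d in nets.mark_of('cap0','side'): w=toW(c,d['location']); print(round(d['confidence'],2),F(w),w[2])
```

```text
now 11.95 [12.9 -0.3] z 11.3 yaw -0.0 w 0.01806059941420116 f [0.7 0.7 0.6]
(0, 0, 11, 0) dp [ 0.03  0.03 -1.29] rot -0.0 tilt [0. 0.]
0.8 [ -97.2 -158.5] -0.0011702990691859346
0.65 [45.4  2.1] 0.007161700316813939
0.62 [90.9  2.9] 0.0049352433497512225
0.6 [-206.6   15.3] 0.0039754410206799436
```

View pics/side9.png

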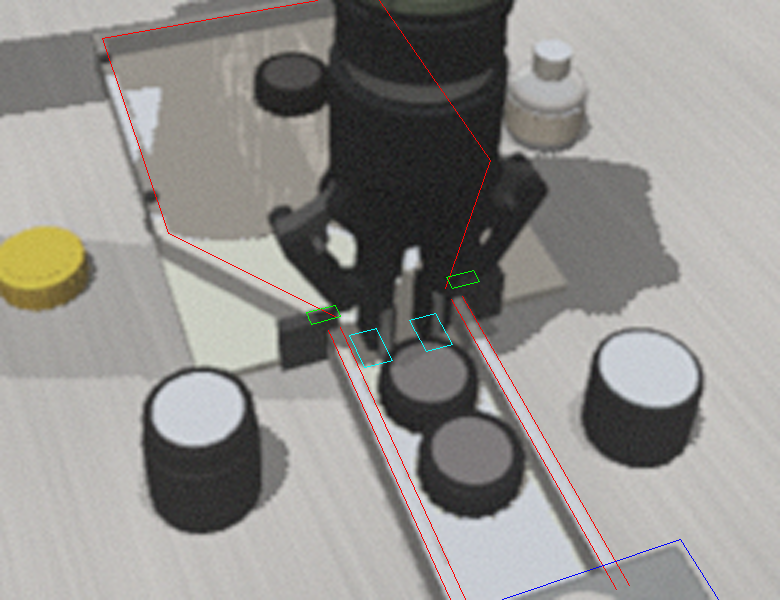

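Request:
{"method": "apply_moves", "body": {"dp": [[0,0,-0.5],[-1.5,0,-1.5],[-5,0,-1.5],[-5,0.5,-6.5],[-5,1,-11],[-5,1.5,-16],[-5,1.5,-21],[-5,1.5,-26],[-5,1.5,-26.2],[-3,1.5,-26.2],[-2,1.5,-26.2],[-2,1.5,-26.2]], "delta_rot": [[0,0,0],[0,0,0],[0,0,0],[0,0,0],[4,0,0],[4,0,0],[4,0,0],[4,0,0],[4,0,0],[4,0,0],[4,0,0],[4,0,0]]}}

```text
clock: 13.25
tool_pos: [0.5666, 0.1162, 0.0296]
tool_rot: [[-0.004, 0.99, -0.144], [-0.0, -0.144, -0.99], [-1.0, -0.004, 0.001]]
ft_force: [0.2, -0.3, 0.0]
gripper_width: 0.018
```

Run:
```python
from sv import *
plan([(-249,14.5,11,-4)])
tip('pics/side10.png')
c=cam('side')
for d in nets.mark_of('cap0','side'): w=toW(c,d['location']); print(round(d['confidence'],2),F(w),w[2])
```

```text
now 13.25 [-249.3   12.7] z 29.6 yaw -4.0 w 0.018019799963017665 f [ 0.2 -0.3  0. ]
(-249, 14.5, 11, -4) dp [1.86 0.19 0.02] rot 0.0 tilt [-0.2  0. ]
0.93 [91.5  4.2] 0.002102975552953363
0.78 [43.5  2.6] 0.003947183849357619
0.75 [ -96.5 -157.4] -0.0008977025194719518
0.68 [-206.8   15.8] 0.003309189046563611
```

View pics/side10.png

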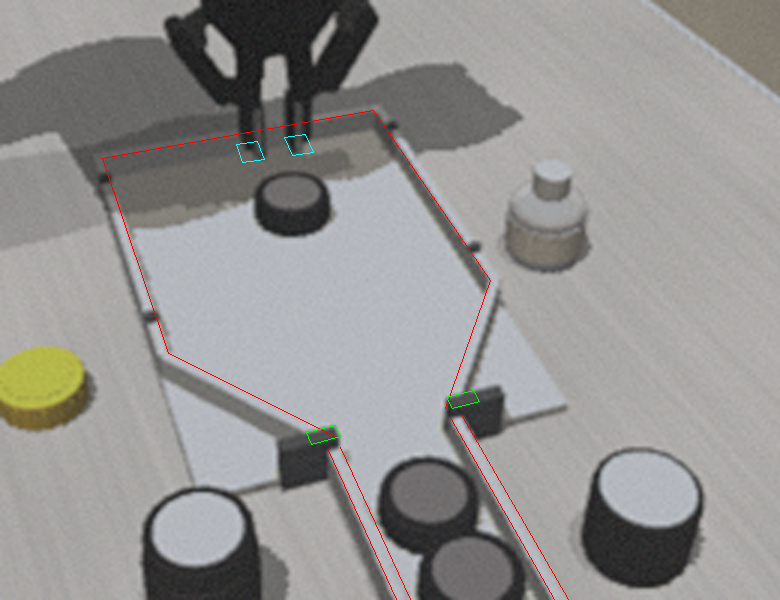

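Request:
{"method": "apply_moves", "body": {"dp": [[1,0.2,0],[1.85,0.2,0],[1.85,0.2,0],[1.85,0.2,0.6],[1.85,0.2,1.3],[1.85,0.2,2.1],[1.85,0.2,2.9],[1.85,0.2,3.7],[1.85,0.2,4.5],[1.85,0.2,5.3],[1.85,0.2,6.0],[1.85,0.2,6.4]], "delta_rot": [[0,0,0],[0,0,0],[0,0,0],[0,0,0],[0,0,0],[0,0,0],[0,0,0],[0,0,0],[0,0,0],[0,0,0],[0,0,0],[0,0,0]]}}

```text
clock: 14.55
tool_pos: [0.5611, 0.052, 0.0129]
tool_rot: [[0.0, 0.989, -0.145], [-0.0, -0.145, -0.989], [-1.0, 0.0, 0.0]]
ft_force: [0.1, 0.9, 0.2]
gripper_width: 0.0182
```

Run:
```python
from sv import *
plan([(-100,4,11,-4),(-63.2,0,11,0)])
tip('pics/side11.png')
c=cam('side')
for d in nets.mark_of('cap0','side'): w=toW(c,d['location']); print(round(d['confidence'],2),F(w),w[2])
```

```text
now 14.55 [-185.    12.1] z 12.9 yaw -4.0 w 0.01820254025389445 f [0.1 0.9 0.2]
(-100, 4, 11, -4) dp [ 0.19 -0.21  8.53] rot -0.0 tilt [0. 0.]
(-63.2, 0, 11, 0) dp [ 0.19 -0.35 12.23] rot -4.0 tilt [0. 0.]
0.93 [93.8  4.7] 0.002417075086183346
0.84 [49.4  0.4] 0.0054163285038876996
0.76 [-153.7   15.5] 0.007928470214873704
```

View pics/side11.png

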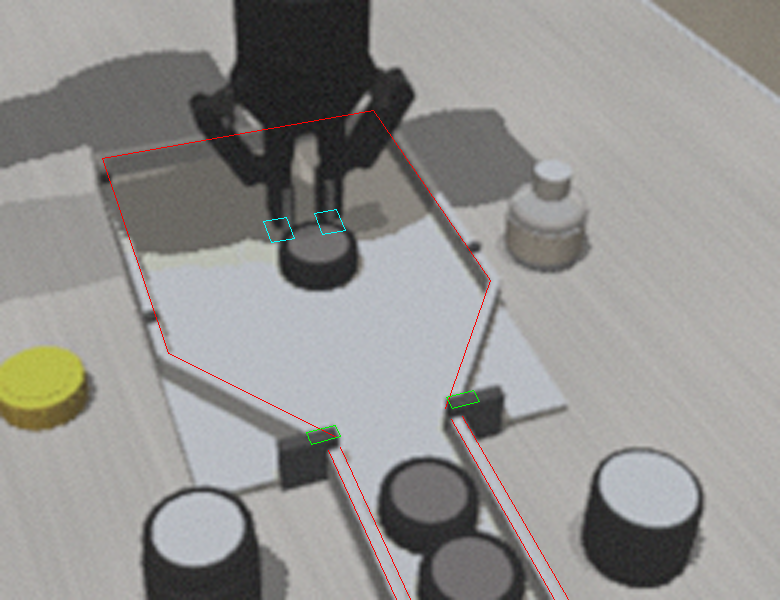

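Request:
{"method": "apply_moves", "body": {"dp": [[0.1,0,0.5],[0.1,-0.05,1.2],[0.1,-0.05,2.0],[0.1,-0.1,2.8],[0.1,-0.1,3.6],[0.1,-0.1,4.4],[0.1,-0.15,5.2],[0.1,-0.15,6.0],[0.1,-0.2,6.8],[0.1,-0.2,7.6],[0.1,-0.2,8.2],[0.1,-0.2,8.5]], "delta_rot": [[0,0,0],[0,0,0],[0,0,0],[0,0,0],[0,0,0],[0,0,0],[0,0,0],[0,0,0],[0,0,0],[0,0,0],[0,0,0],[0,0,0]]}}

```text
clock: 15.85
tool_pos: [0.547, -0.0317, 0.0118]
tool_rot: [[0.0, 0.989, -0.145], [-0.0, -0.145, -0.989], [-1.0, 0.0, 0.0]]
ft_force: [-0.5, 0.2, -0.3]
gripper_width: 0.018
```

Run:
```python
from sv import *
plan([(-63.2,0,11,0),(-33,0,11,0)])
tip('pics/side12.png')
c=cam('side')
for d in nets.mark_of('cap0','side'): w=toW(c,d['location']); print(round(d['confidence'],2),F(w),w[2])
```

```text
now 15.85 [-100.4    4.2] z 11.8 yaw -4.0 w 0.017959441324254474 f [-0.5  0.2 -0.3]
(-63.2, 0, 11, 0) dp [ 0.08 -0.16  3.74] rot -4.0 tilt [0. 0.]
(-33, 0, 11, 0) dp [0.08 0.05 6.75] rot -4.0 tilt [0. 0.]
0.88 [46.5  4.6] 0.007336754087099026
0.57 [-69.4   6.6] 0.00633928503409627
```

View pics/side12.png

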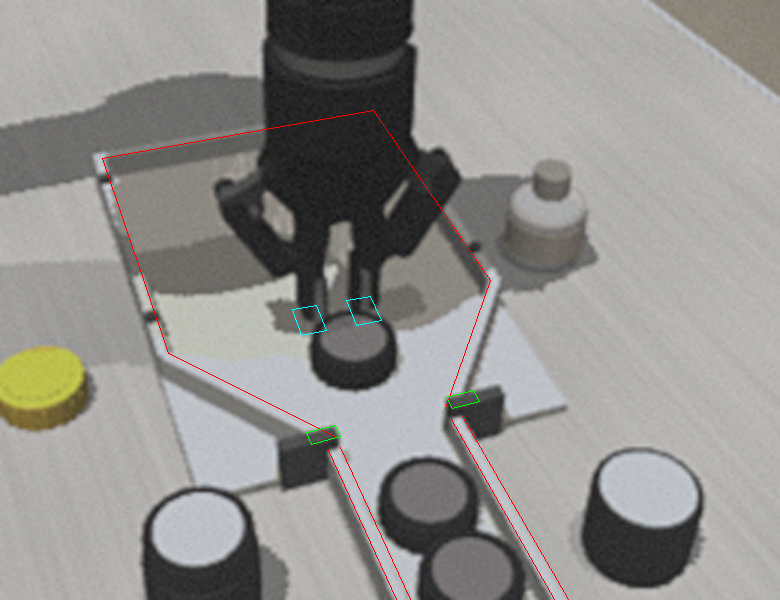

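Request:
{"method": "apply_moves", "body": {"dp": [[0.1,0,0.5],[0.1,-0.05,1.2],[0.1,-0.1,1.9],[0.1,-0.1,2.6],[0.1,-0.15,3.3],[0.1,-0.15,4.0],[0.1,-0.1,4.7],[0.1,-0.05,5.4],[0.1,0,6.0],[0.1,0.05,6.5],[0.1,0.05,6.7]], "delta_rot": [[0,0,0],[-0.5,0,0],[-1,0,0],[-2,0,0],[-3,0,0],[-4,0,0],[-4,0,0],[-4,0,0],[-4,0,0],[-4,0,0],[-4,0,0]]}}

```text
clock: 17.05
tool_pos: [0.5379, -0.098, 0.0108]
tool_rot: [[0.0, 0.997, -0.075], [0.0, -0.075, -0.997], [-1.0, 0.0, -0.0]]
ft_force: [-0.6, 1.4, -0.3]
gripper_width: 0.0177
```

Run:
```python
from sv import *
plan([(11,0,11,0)])
tip('pics/side13.png',box=(200,150,260,200))
c=cam('side')
for d in nets.mark_of('cap0','side'): w=toW(c,d['location']); print(round(d['confidence'],2),F(w),w[2])
```

```text
now 17.05 [-33.6   0.1] z 10.8 yaw -0.0 w 0.0176888780355621 f [-0.6  1.4 -0.3]
(11, 0, 11, 0) dp [-0.02 -0.01  4.46] rot -0.0 tilt [ 0. -0.]
0.88 [0.1 4.5] 0.0037684766849338963
0.85 [91.3  2.8] 0.0046111220139379355
0.84 [47.3 -0.8] 0.005265367029380827
0.74 [ -95.6 -158.3] 0.0016758396825561515
```

View pics/side13.png

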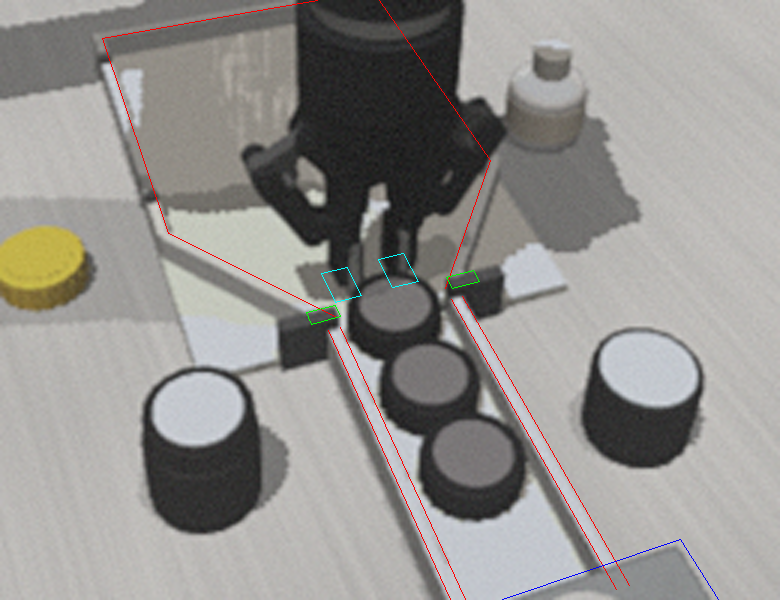

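Request:
{"method": "apply_moves", "body": {"dp": [[0,0,0.5],[0,0,1.1],[0,0,1.7],[0,0,2.3],[0,0,2.9],[0,0,3.4],[0,0,3.8],[0,0,4.1],[0,0,4.2]], "delta_rot": [[0,0,0],[0,0,0],[0,0,0],[0,0,0],[0,0,0],[0,0,0],[0,0,0],[0,0,0],[0,0,0]]}}

```text
clock: 18.05
tool_pos: [0.5346, -0.1396, 0.0108]
tool_rot: [[-0.0, 0.997, -0.075], [0.0, -0.075, -0.997], [-1.0, -0.0, -0.0]]
ft_force: [0.0, -0.0, -0.5]
gripper_width: 0.0182
```

Run:
```python
from sv import *
plan([(-20,0,11,0)])
tip('pics/side14.png',box=(200,200,260,200))
c=cam('side')
for d in nets.mark_of('cap0','side'): w=toW(c,d['location']); print(round(d['confidence'],2),F(w),w[2])
```

```text
now 18.05 [8.1 0. ] z 10.8 yaw -0.0 w 0.01815049716576837 f [ 0.  -0.  -0.5]
(-20, 0, 11, 0) dp [-0.02 -0.01 -2.81] rot -0.0 tilt [-0. -0.]
0.73 [1.  3.3] 0.002277144241243772
0.65 [42.1  6. ] 0.007324850192131038
0.63 [92.8  1.8] 0.0025659431134608243
0.59 [ -95.9 -159.9] -0.0005839572342763552
```

View pics/side14.png

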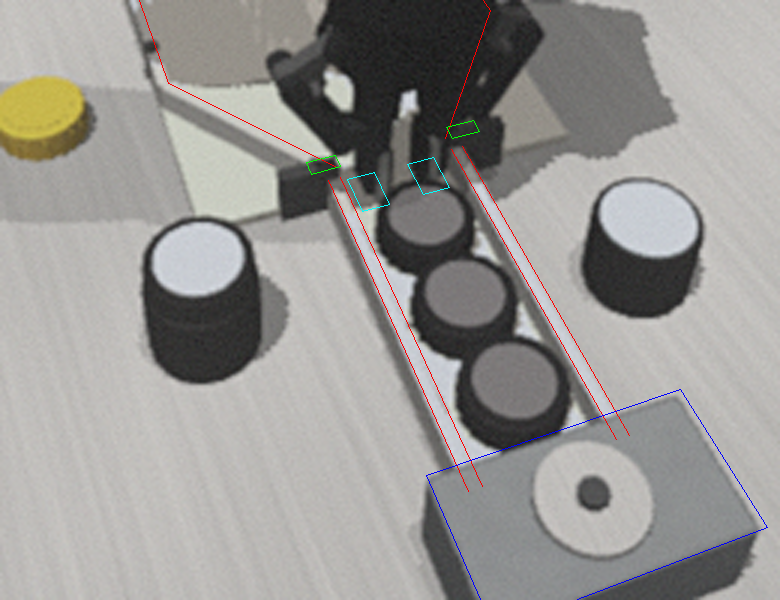

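Now I back off, lift clear and check with the top camera.

Request:
{"method": "apply_moves", "body": {"dp": [[0,0,-0.5],[-1.5,0,-1.5],[-5,0,-1.5],[-9,0,-3],[-12,0,-7],[-14,0,-12],[-15,0,-17],[-15,0,-18],[-15,0,-18],[-15,0,-18]], "delta_rot": [[0,0,0],[0,0,0],[0,0,0],[0,0,0],[0,0,0],[0,0,0],[0,0,0],[0,0,0],[0,0,0],[0,0,0]]}}

```text
clock: 19.15
tool_pos: [0.5477, 0.0401, 0.1603]
tool_rot: [[-0.001, 0.997, -0.074], [-0.001, -0.074, -0.997], [-1.0, -0.001, 0.001]]
ft_force: [0.2, -0.3, -0.6]
gripper_width: 0.018
```

Run:
```python
from sv import *
plan([])
im=capture('top');c=cam('top');ov(im,c,G,TH,4,(340,150,190,110),'pics/top15.png')
for q in('cap0','jar_open','jar_closed','bottle'):
    for d in nets.mark_of(q,'top'): w=toW(c,d['location']); print(q,round(d['confidence'],2),F(w),np.round(w,4))
tip('pics/side15.png',box=(200,150,260,200))
```

```text
now 19.15 [-172.1   -0.4] z 160.3 yaw 0.1 w 0.018007013235583413 f [ 0.2 -0.3 -0.6]
cap0 0.97 [139.6   2.4] [ 0.5272 -0.2709  0.0056]
cap0 0.8 [ -99.9 -163.6] [ 0.3795 -0.0196  0.0015]
cap0 0.72 [ 2.7 -2.2] [ 0.5328 -0.1341  0.0045]
cap0 0.71 [44.9 -1. ] [ 0.5308 -0.1762  0.0058]
cap0 0.63 [89.5  2.1] [ 0.5306 -0.2209  0.0029]
jar_open 0.75 [86.1 90.7] [ 6.192e-01 -2.242e-01 -3.000e-04]
jar_closed 0.91 [  58.5 -114.9] [ 0.4163 -0.1812 -0.0021]
bottle 0.94 [-124.5  149.4] [ 0.6935 -0.0185  0.0009]
```

View pics/top15.png

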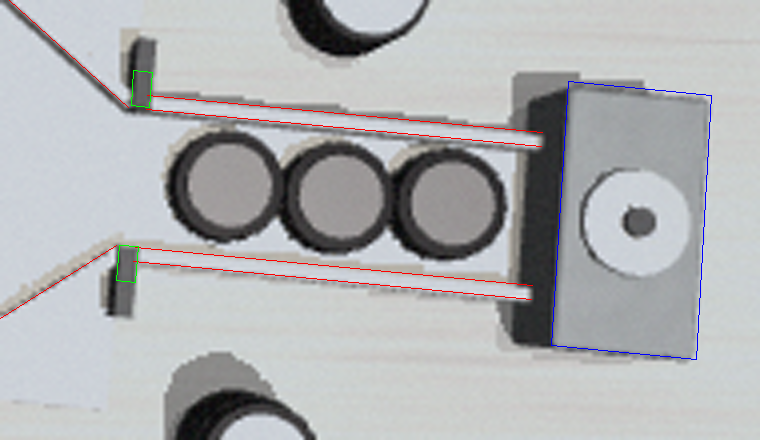

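View pics/side15.png

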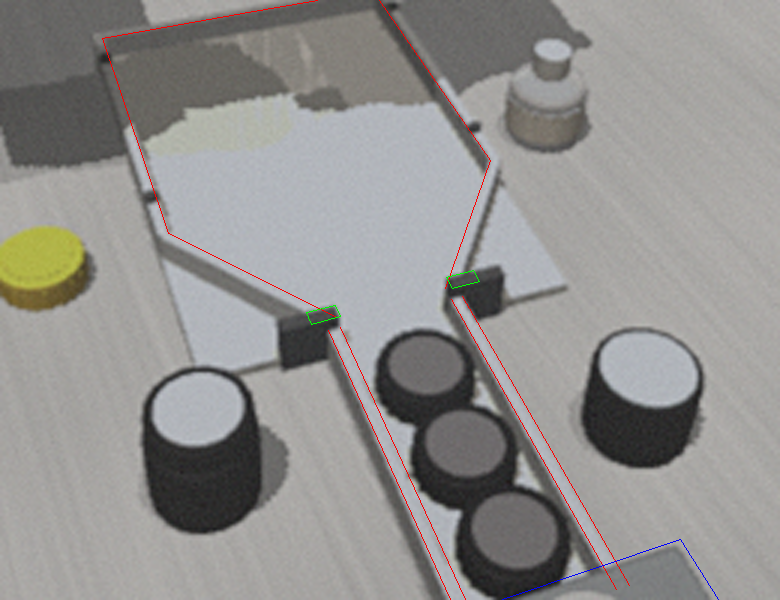

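Run:
```python
from h import *
s=readout.sense();print(s['clock'],np.round(s['joint_velocities'],3))
print(workorder.job_done())
```

```text
19.45 [ 0.006 -0.002  0.002 -0.    -0.     0.   ]
the job is handed in; nothing more can be done
None
```

All three black caps are in the lane and the job is handed in, at 19.5 s of the 61 s allowed. I pushed them through the gate one at a time with the two fingertips held 18 mm apart. Each cap was past the gate before the next one entered, and the later ones pushed the earlier ones along.

**Last checks:** the top and side pictures show the caps lying flat in the lane. Their centres are about 44, 90 and 139 mm past the gate and within about 3 mm of the centre line. The jars, the bottle and the yellow look-alike stand where they were, to within the measuring error of a few mm. The gripper was 160 mm above the bench over the hopper, touching nothing.

**Checks that disagreed:**
- The cap network also reported a cap at the gate, about 3 mm past its middle. Neither picture shows one there, so I took it as false.
- The side camera placed caps about 2–4 mm further to +y than the top camera, slightly more than its stated 2 mm calibration error.

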